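# Cover the cheese, then take the outer lid off alone

## Robot

A 6-joint arm with a two-finger parallel gripper is mounted at the origin on a cart in front of the work surface, level with it; the furniture and walls round the work are solid. World frame = base frame: x ahead of the robot, y to its left, z up, the work surface at z = 0. Lengths are in mm, angles in rad, forces in N, time in s.
With the tool pointing down it reaches from about 350 to 875 mm from the base axis. Payload 4.2 kg.
Tool frame: the origin (TCP) lies between the finger pads; the fingertips stand 14 mm ahead of it and the grasp point (between the pads) lies 5 mm behind it (tip_extent is the distance from the TCP to the fingertips, in mm); z points along the fingers, y is the line along which they close (so a half turn about z gives the same grasp; the last joint's range is limited). The gripper opens to 85 mm and grips with 20 to 120 N. Pads are 22 mm wide; open, the fingers measure 114 mm over their backs; the gripper's body (76 mm by 85 mm) begins 54 mm behind the grasp point. The pads swing forward as they close: fully open they stand 13 mm farther back than shut.
Start: joints at [1.568, 0.385, 0.008, 0, -1.194, -0.259], TCP at [161.73, 603.691, 245.312] pointing down, gripper open.
Joint ranges: [-3.14, 3.14], [-1.21, 2.06], [-1.07, 1.41], [-3.16, 2.05], [-2.99, -0.16], [-3.1, 3.1]. Speed limits (rad/s): [2.79, 2.79, 3.14, 3.14, 3.14, 3.14].

## Interface

Orientations are given as a rotation vector (axis times angle).
In Python, from plant import get_state, camera, calibration, job_done, regions_of, tip_extent gives the robot as it stands.
- The arm moves only by the tool step_arm, never from a script. Its argument "increments" is one flat list of numbers, 7 for each row, row after row: the shift along the tool's x, y, z in mm, then the turn, a rotation vector about the tool's x, y, z in degrees, then the opening, from 0 (shut) to 1 (fully open). In form: [dx, dy, dz, rx, ry, rz, fingers, dx, dy, dz, rx, ry, rz, fingers, ...]. A call has 1 to 10 rows; each row is the pose to reach, as a shift and turn from the pose commanded when the call began, along the tool's axes at that moment; what a row does not reach only later rows make up. A row lasts 1/10 s, in which the tool goes at most 50 mm and 8.59 degrees, less where a joint would pass 70% of its speed; a pose out of reach is approached as far as the arm can. A call with a gripper value outside its range is refused whole. The fingers move at their own pace and stop on an object; "force" is the grip in N (left out, the last holds). Time passes only in rows, so rows that repeat a pose let the fingers close. It gives the time, the measured TCP pose, the force and the opening at its end, in the units of the state.
- get_state(): the state, without advancing time (a new reading comes with each control period).
- camera(name): name is "side" or "top" or "wrist"; returns (picture, depth): 384x512x3 uint8, red, green, blue; 384x512 float32, mm along the optical axis (not along the pixel's ray), 0 where there is no reading.
- calibration(name): a dict with "mtx" (3x3 intrinsics, pixels), "position" and "orientation" of the camera in the world. Camera axes: x right, y down, z forward; pixel columns grow to the right and rows downward; lengths in mm; the calibration is good to about 2 mm. A picture is of the moment at which its call begins: read the wrist's pose just before it. calibration takes no time and is no camera call; for the wrist camera it gives the pose at the moment of the call.
- job_done(): hands the job in, once; it reports no verdict.
Trained networks look in the newest picture that a camera, given by its name, has taken for a name from the list of things; names that differ only in an ending like _2 or _b are one class to them, and where a whole thing is asked for, a point or a joint stands for the part that bears it (a point fixed in the world has none). Each returns a list of dicts, best first, with "conf" (0 to 1); they miss things now and then, are a little off and sometimes report something else, mostly with a low value. They report only what shows in the picture. A call takes as long as a camera call.
- regions_of(label, camera): "region" (384x512 bool, what is visible of it) and "box" ([centre column, centre row, width, height] in pixels, round what is visible of it).
The state is a dict: "time": time; "joints": joint angles; "joint_velocities": joint speeds; "tau": joint torques, N m; "tool_pos": TCP position; "tcp_rot": TCP orientation; "contact_force": force on the tool from outside, world axes, zero at the start; "torque": the same for the moment, N m; "opening": finger opening in mm.
Only numpy, scipy, OpenCV 4.12 (cv2) and the standard library are available. Lean on these libraries where they do the work, as an engineer would, in place of code of your own. Each camera call takes 0.05 s, during which the arm holds its last target. There are 200 camera calls.

## Task

One of the two steel canisters holds the block of cheese: carry the two-part lid there, both parts together (the inner lid's knob lifts both), lower it on without dropping it so that the inner lid is fully seated, and let go. Then lift off only the outer lid, which is to be washed, leaving the inner lid seated on the canister. Finish still holding the outer lid roughly level in the gripper, clear above the top of the inner lid's knob, and do not knock the canisters, the jar of picks or the other things about.

Things in the scene. Friction and masses are not known exactly. Their poses are not given: they have to be found in the camera images.
- canister_a: one of two identical loose round open steel canisters, 1.4 kg, 136 mm outside diameter, 80 mm high, mouth 130 mm inside diameter, inner floor 4 mm up; origin at the centre of its underside, z up. Either canister may hold the cheese
- canister_b: the other, identical canister; same origin
- cheese: pale rectangular block of cheese 74 x 87 x 43 mm, standing on the floor of one of the canisters; origin at the centre of its underside
- pick_jar: small jar of wooden picks, 48 mm diameter, 73 mm high, standing in the canister without the cheese; origin at the centre of its underside
- inner_lid: inner lid, white plastic, round, loose, 0.25 kg; stands on the worktop and carries the outer lid on its plate. Origin: centre of underside, z up. Spigot 120 mm dia. (foot tapered to 114), 12 mm high, enters the canister; plate 140 mm dia., z 12 to 18 mm, rests on the rim (seated: origin 68 mm above the canister's); collar 38 mm dia. to z 25; knob 24 mm dia. to z 66, see inner_knob
- inner_knob (a point): point on the axis of the inner lid's upright round knob (24 mm diameter), 52 mm above the inner lid's origin, 14 mm below the knob's top. The knob stands up through the hole in the outer lid; lifting it lifts both lids
- outer_lid: outer lid, pressed steel, round, 160 mm dia., loose, 0.15 to 0.31 kg, lying over the inner lid with 3 mm play at the collar. Origin: centre of its skirt's lower edge, z up; nested, 4 mm above the inner lid's origin. Skirt 154 mm inside dia., flat top z 14 to 18 mm with a central hole 44 mm dia. for the knob; two equal strap handles on its x axis, see handle_1, handle_2
- handle_1 (a point): middle of the top bar of the outer lid's strap handle on its +x side, 47 mm from the lid's centre and 41 mm above its origin. The bar is 36 mm long along the lid's x (radial), 10 mm thick along the lid's y and 14 mm high, its top 48 mm above the lid's origin, 30 mm above the lid's flat top
- handle_2 (a point): the same on the -x side; either handle may be used
- olive_box: bystander: clear food box with a yellow-orange lid, 109 x 159 x 60 mm; origin at the centre of its underside
- check_weight: bystander: brass check weight with a knob, 48 mm diameter, 67 mm high; origin at the centre of its underside
- thermometer: bystander: probe thermometer with a white body, 207 x 24 x 18 mm, lying along its own x; origin at the centre of its underside

How it is judged:
By the outcome, as a careful person would: the job done as asked, in the order asked, and still so for the second after the job is handed in, while the arm keeps its last pose, push and grip.
It also fails if it takes over 50 s, if anything falls off the work surface, if the arm or the gripper's body presses on something with over 40 N, if the wrist force passes 120 N, or if a joint passes its speed limit or range.

## Working session

There is one attempt and no reset: what is moved stays moved. The work goes in short steps, Python scripts to look and compute and a tool call to move; the robot and the scene stay as the last step left them, time stands still between calls to the robot, and variables do not carry over. Pictures are saved under pics/ and viewed, on a budget of 10 in all, crops included, one or two more only if the job needs it, and the job is handed in when it is done.

Besides the shell and the picture viewer there is one more tool, called after "Request:" as name(argument=value, ...) on one line, values as JSON. step_arm: Moves the arm, as the interface text tells. Its arguments: {"type":"object","properties":{"increments":{"type":"array"},"force":{"type":"number"}},"required":["increments"]}

```bash
mkdir -p pics; ls; cat > h.py <<'E'
import numpy as np, cv2
from scipy.spatial.transform import Rotation as R
from plant import *
def rot(o):
    o=np.array(o,float)
    return o if o.shape==(3,3) else R.from_rotvec(o).as_matrix()
def cloud(name,depth,cal=None):
    c=cal or calibration(name); K=np.array(c["mtx"])
    v,u=np.mgrid[:384,:512]
    p=np.stack([(u-K[0,2])/K[0,0]*depth,(v-K[1,2])/K[1,1]*depth,depth],-1)
    return p@rot(c["orientation"]).T+np.array(c["position"])
def fitc(p):
    A=np.c_[2*p[:,:2],np.ones(len(p))]; b=(p[:,:2]**2).sum(1)
    s=np.linalg.lstsq(A,b,rcond=None)[0]; return s[0],s[1],np.sqrt(s[2]+s[0]**2+s[1]**2)
E
python3 - <<'E'
from h import *
print(get_state()); 
for n in ("top","side"):
    print(n,calibration(n))
    im,d=camera(n); np.savez(f"{n}0.npz",im=im,d=d)
    cv2.imwrite(f"pics/{n}0.png",im[:,:,::-1])
    P=cloud(n,d)
    for l in ["canister_a","cheese","pick_jar","inner_lid","outer_lid","handle_1","inner_knob","olive_box","check_weight","thermometer"]:
        for r in regions_of(l,n):
            m=r["region"]&(d>0)
            if m.any(): q=P[m]; print(l,round(r["conf"],2),np.round(r["box"]),np.round(np.median(q,0)),np.round(np.percentile(q,2,0)),np.round(np.percentile(q,98,0)))
print(tip_extent)
E
```

```text
pics
{'time': 0.0, 'joints': array([ 1.56760666e+00,  3.85545368e-01,  6.63636962e-03, -4.77349001e-04,
       -1.19398799e+00, -2.58605465e-01]), 'joint_velocities': array([ 0.00165384,  0.00099029, -0.00074567,  0.00023372,  0.00014654,
        0.00040191]), 'tau': array([ 3.05978128e-04, -3.92289805e+01,  1.88407445e+01,  4.18596983e+00,
       -4.52717984e-03, -2.51106144e-06]), 'tool_pos': array([161.59883064, 603.18351448, 244.23563525]), 'tcp_rot': array([ 3.11255891e+00, -4.10048241e-01, -2.70809441e-04]), 'contact_force': array([-0.46721026,  0.12126917, -0.86671062]), 'torque': array([-0.01048734,  0.07271897,  0.01635386]), 'opening': 85.38608158745978}
top {'mtx': array([[488.90780523,   0.        , 261.8014253 ],
       [  0.        , 488.90780523, 189.89064687],
       [  0.        ,   0.        ,   1.        ]]), 'position': array([ -78.04745456,  280.76999029, 1320.10404528]), 'orientation': array([-1.49972994,  2.3545486 , -0.60935443])}
canister_a 0.97 [261. 173.  43.  55.] [654. -27.  42.] [577. -95.   0.] [711.  37.  81.]
canister_a 0.73 [352. 184.  48.  51.] [ 49
[... 1549 characters left out ...]
 31.] [ 485. -222.   47.] [ 424. -329.    2.] [ 550. -192.   79.]
canister_a 0.25 [312. 241.  17.  20.] [386. 207.  41.] [364. 179.   2.] [407. 216.  66.]
inner_lid 0.42 [295. 201.   9.  15.] [435.  -7.  41.] [421. -33.  19.] [449.   2.  66.]
outer_lid 0.94 [298. 206.  44.  33.] [435.  13.  21.] [361. -73.   6.] [506.  65.  50.]
handle_1 0.63 [294. 207.  45.  32.] [436.  10.  21.] [362. -76.   6.] [506.  64.  51.]
olive_box 0.81 [225. 171.  32.  29.] [ 731. -233.   55.] [ 675. -318.   19.] [ 777. -168.   61.]
check_weight 0.71 [312. 242.  16.  26.] [385. 207.  39.] [362. 182.   3.] [407. 216.  66.]
thermometer 0.69 [317. 284.  68.   7.] [425. 361.  13.] [329. 344.  -1.] [476. 369.  17.]
14.0
```

```bash
python3 - <<'E'
from h import *
z=np.load("top0.npz"); im,d=z["im"],z["d"]; P=cloud("top",d)
c=im[90:330,140:400,::-1]; cv2.imwrite("pics/top0c.png",cv2.resize(c,(780,720))[:600])
for n in("top","side"):
    z=np.load(n+"0.npz"); P=cloud(n,z["d"])[z["d"]>0]
    def near(x,y,r,a,b): return P[(np.hypot(P[:,0]-x,P[:,1]-y)<r)&(P[:,2]>a)&(P[:,2]<b)]
    for (x,y) in((644,-29),(490,-261)):
        q=near(x,y,85,74,90); print(n,"rim",len(q),fitc(q),q[:,2].mean())
    q=near(434,-9,40,60,80); print("knobtop",len(q),q.mean(0) if len(q) else "")
    q=near(434,-9,95,17,26); q=q[np.hypot(*(q[:,:2]-[434,-9]).T)>30]; print("plate",len(q),(np.percentile(q[:,:2],1,0)+np.percentile(q[:,:2],99,0))/2,np.median(q[:,2]))
    q=near(434,-9,85,42,58); q=q[np.hypot(*(q[:,:2]-[434,-9]).T)>24]
    print("handles",len(q))
    if len(q)>4:
        a=q[:,:2]-[434,-9]; w=np.linalg.svd(a-a.mean(0))[2][0]; s=a@w
        print(np.degrees(np.arctan2(w[1],w[0])),q[s>0].mean(0),q[s<0].mean(0))
E
```

```text
top rim 200 (np.float64(644.1698255291526), np.float64(-29.484162740945067), np.float64(66.36641039195442)) 78.3707718405651
top rim 205 (np.float64(488.79656691482126), np.float64(-259.2834830531994), np.float64(64.35755310597065)) 78.43307910095211
knobtop 55 [434.7390488  -12.66332002  65.77330742]
plate 1553 [435.43127335 -12.56950129] 21.570876634989645
handles 96
119.7513950798513 [410.86706741  28.69651286  49.9645082 ] [457.87819163 -53.46537283  49.20580105]
side rim 51 (np.float64(642.8007821752366), np.float64(-29.75708935981629), np.float64(66.13254366826587)) 77.4414334837745
side rim 95 (np.float64(486.88452982698647), np.float64(-259.093411727152), np.float64(64.98490363524465)) 77.46233686708138
knobtop 24 [433.04337611 -11.66625635  63.9552778 ]
plate 669 [432.93559371  -8.7176795 ] 20.78315188497993
handles 54
119.71307004897567 [410.44513527  30.15666468  47.72874787] [456.47414311 -50.53287495  49.1625329 ]
```

View pics/top0c.png

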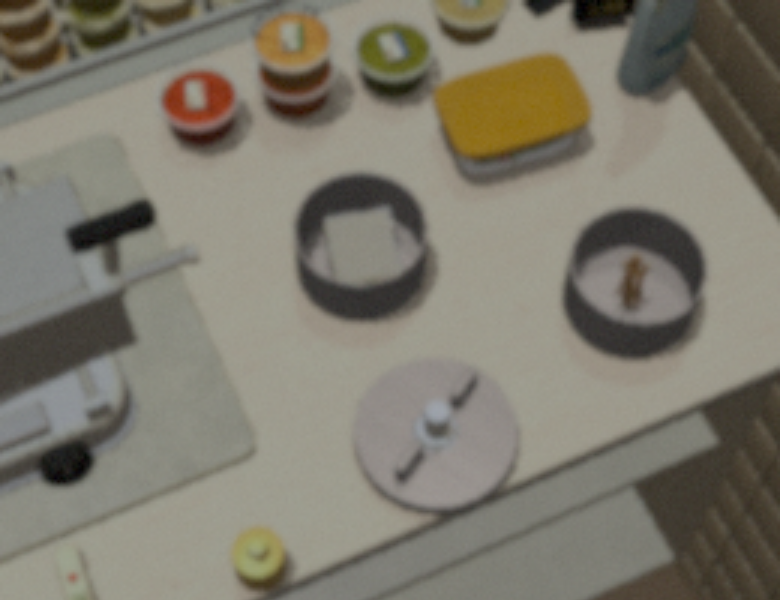

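```bash
python3 - <<'E'
from h import *
ps=[]
for n in("top","side"):
    z=np.load(n+"0.npz"); ps.append(cloud(n,z["d"])[z["d"]>0])
P=np.concatenate(ps)
H=np.full((12,19),-9)
for i,x in enumerate(range(250,850,50)):
    for j,y in enumerate(range(-250,700,50)):
        q=P[(abs(P[:,0]-x)<25)&(abs(P[:,1]-y)<25)]
        if len(q): H[i,j]=q[:,2].max()
print("cols y -250..650; rows x 250..800");print(H)
s=get_state(); T=rot(s["tcp_rot"]); print(T.round(3))
a=np.radians(-60); G=np.c_[[np.cos(a),np.sin(a),0],[np.sin(a),-np.cos(a),0],[0,0,-1]]
print(R.from_matrix(T.T@G).as_rotvec(degrees=True))
for t in ([300,500,250],[434,200,250],[434,-11,250]): print(t,T.T@(np.array(t)-s["tool_pos"]))
E
```

```text
cols y -250..650; rows x 250..800
[[-929 -923 -922 -922 -923 -924 -920 -925   -9   -9   -9   -9    6   -9
    -9   -9   -9   -9   -9]
 [-915 -917 -915   -9   -9   -9   -9   -9   -9   -9   -9   -9   14   -9
    -9   -9   -9   -9   -9]
 [   5    5    4    5   26   28   26    7   46   67    6    4   14    6
     7    6    7    8    7]
 [  84   10    6   29   28   70   55    7   53   72    9    7   22    9
     7    8    8    9    7]
 [  82   85    7   26   54   71   29    7    8    9    9    9   22    6
     7    7    8    7    7]
 [  82   83    7   23   27   27   26    8   33   36   37   99   98   35
    36   35   36   36   35]
 [  83   82    6    8    9   74    7    8   34   34  129  128  119  331
   105  104  104  104  103]
 [  10    7    7   85   86   85   81    7  282  282  286  250  249  368
   372  349  221  219  210]
 [  58    8    6   82   56   52   83    6  276  283  282  183  227  382
   411  350  226  220  212]
 [  65   66   64   81   84   84   82    8   33  153  154  149  223  382
   411  351  224  220  211]
 [  65   65   65    6    7    9   10    7   35  154  154  149  141  371
   373  350  224  220  211]
 [  62   67   53    8    6    7    8    5   33  150  151  144  140  333
   361   -9   98   99   99]]
[[ 0.966 -0.259  0.   ]
 [-0.259 -0.966  0.   ]
 [ 0.    -0.    -1.   ]]
[-3.26575206e-03 -9.71834029e-05  4.50014719e+01]
[300, 500, 250] [160.38266345  64.38404614  -4.66007442]
[434, 200, 250] [367.45588432 319.48536157  -4.66828595]
[434, -11, 250] [422.06146704 523.29711357  -4.67737172]
```

Request:
step_arm(increments=[30, 33, 0, 0, 0, 4, 1, 60, 66, 0, 0, 0, 8, 1, 90, 99, 0, 0, 0, 12, 1, 120, 132, 0, 0, 0, 16, 1, 150, 165, 0, 0, 0, 20, 1, 180, 198, 0, 0, 0, 24, 1, 204, 228, 0, 0, 0, 28, 1, 240, 275, 0, 0, 0, 32, 1, 265, 310, 0, 0, 0, 36, 1, 290, 345, 0, 0, 0, 40, 1])

```text
time: 2.1
tool_pos: [352.8, 193.4, 245.7]
tcp_rot: [-2.784, 1.454, -0.001]
contact_force: [0.6, 0.9, -0.3]
opening: 85.1
```

```bash
cat > go.py <<'E'
from h import *
import sys
# world target x y z, heading a deg -> tool shift / rz
def go(x,y,z,a):
    s=get_state(); T=rot(s["tcp_rot"]); r=np.radians(a); c,n=np.cos(r),np.sin(r)
    G=np.array([[c,n,0],[n,-c,0],[0,0,-1]])
    print("pos",s["tool_pos"].round(1),"t",round(s["time"],2),"F",s["contact_force"].round(1),"open",round(s["opening"],1),"j",s["joints"].round(2))
    print("shift",(T.T@(np.array([x,y,z])-s["tool_pos"])).round(1),"turn",R.from_matrix(T.T@G).as_rotvec(degrees=True).round(2))
if __name__=="__main__": go(*map(float,sys.argv[1:]))
E
python3 go.py 434 -11 180 -60
```

```text
pos [352.8 193.4 245.7] t 2.1 F [ 0.6  0.9 -0.3] open 85.1 j [ 0.91 -0.01 -0.49  0.   -1.09 -0.3 ]
shift [214.1  50.3  65.6] turn [-0.06  0.01  4.86]
```

Request:
step_arm(increments=[40, 9, 0, 0, 0, 1, 1, 80, 18, 0, 0, 0, 2, 1, 120, 27, 5, 0, 0, 3, 1, 160, 36, 10, 0, 0, 4, 1, 195, 45, 20, 0, 0, 5, 1, 214, 50, 25, 0, 0, 5, 1, 214, 50, 25, 0, 0, 5, 1, 214, 50, 25, 0, 0, 5, 1])

```text
time: 2.9
tool_pos: [434.3, -8.7, 220.4]
tcp_rot: [-2.72, 1.572, -0.0]
contact_force: [0.0, 0.1, 0.1]
opening: 85.3
```

```bash
cat > w.py <<'E'
from h import *
import sys
n=sys.argv[1]; x,y,z0=map(float,sys.argv[2:5])   # lid centre guess, inner-lid origin z
s=get_state(); c=calibration("wrist"); im,d=camera("wrist"); print(s["tool_pos"].round(1),c["position"].round(0))
cv2.imwrite(f"pics/{n}.png",im[:,:,::-1]); np.savez(n+".npz",im=im,d=d)
def lid(P,tag):
    r=np.hypot(P[:,0]-x,P[:,1]-y); z=P[:,2]-z0
    q=P[(r<24)&(z>60)&(z<74)]; print(tag,"knobtop",len(q),q.mean(0).round(1) if len(q) else "", fitc(q) if 0 else "")
    m=(r>24)&(r<75)&(z>43)&(z<60); q=P[m]
    if len(q)>5:
        a=q[:,:2]-[x,y]; w=np.linalg.svd(a-a.mean(0))[2][0]; t=a@w
        print(tag,"handles",np.degrees(np.arctan2(w[1],w[0])).round(1),[(int(k.sum()),q[k].mean(0).round(1)) for k in(t>0,t<0) if k.any()])
    q=P[(r<90)&(r>40)&(z>15)&(z<28)]
    if len(q)>20: (cx,cy),rad=cv2.minEnclosingCircle(q[:,:2].astype(np.float32)); print(tag,"top",len(q),round(cx,1),round(cy,1),round(rad,1),q[:,2].mean().round(1))
lid(cloud("wrist",d,c)[d>0],"wrist")
for k in("top","side"):
    if len(sys.argv)>5:
        im2,d2=camera(k); cv2.imwrite(f"pics/{n}{k}.png",im2[:,:,::-1]); lid(cloud(k,d2)[d2>0],k)
E
python3 w.py w1 434 -11 0
```

```text
[434.3  -8.7 220.4] [475. -76. 349.]
wrist knobtop 430 [435.9 -15.   65.1] 
wrist handles 119.8 [(277, array([413.2,  24.9,  50.6])), (350, array([459.2, -55.4,  50.8]))]
wrist top 10644 435.4 -14.3 79.9 21.4
```

View pics/w1.png

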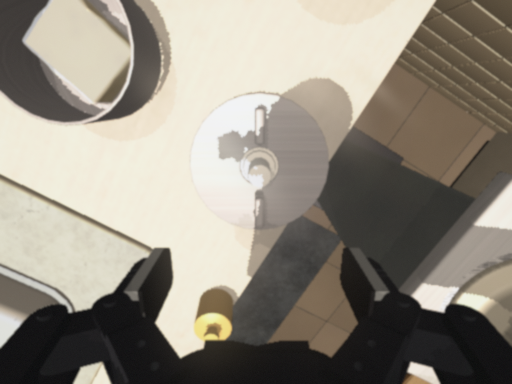

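```bash
python3 go.py 435 -13 47 -60.3
```

```text
pos [434.3  -8.2 220.6] t 2.95 F [-0.4  0.5 -0.1] open 85.1 j [ 0.36  0.08 -0.47 -0.   -1.02  0.17]
shift [  4.5   1.9 173.6] turn [-0.03 -0.01  0.31]
```

Request:
step_arm(increments=[3, 1, 30, 0, 0, 0, 1, 4.5, 2, 65, 0, 0, 0.3, 1, 4.5, 2, 100, 0, 0, 0.3, 1, 4.5, 2, 130, 0, 0, 0.3, 1, 4.5, 2, 150, 0, 0, 0.3, 1, 4.5, 2, 165, 0, 0, 0.3, 1, 4.5, 2, 174, 0, 0, 0.3, 1, 4.5, 2, 174, 0, 0, 0.3, 1])

```text
time: 3.75
tool_pos: [434.5, -12.8, 45.8]
tcp_rot: [2.717, -1.575, -0.002]
contact_force: [0.3, -0.4, 0.4]
opening: 85.3
```

Request:
step_arm(increments=[0, 0, 0, 0, 0, 0, 0.3, 0, 0, 0, 0, 0, 0, 0.3, 0, 0, 0, 0, 0, 0, 0.3, 0, 0, 0, 0, 0, 0, 0, 0, 0, 0, 0, 0, 0, 0, 0, 0, 0, 0, 0, 0, 0, 0, 0, 0, 0, 0, 0, 0, 0, 0, 0, 0, 0, 0, 0, 0, 0, 0, 0, 0, 0, 0], force=60)

```text
time: 4.65
tool_pos: [434.7, -13.6, 47.0]
tcp_rot: [2.716, -1.578, 0.0]
contact_force: [-1.6, 1.5, 6.0]
opening: 22.4
```

Request:
step_arm(increments=[0, 0, -5, 0, 0, 0, 0, 0, 0, -15, 0, 0, 0, 0, 0, 0, -30, 0, 0, 0, 0, 0, 0, -50, 0, 0, 0, 0, 0, 0, -75, 0, 0, 0, 0, 0, 0, -95, 0, 0, 0, 0, 0, 0, -110, 0, 0, 0, 0, 0, 0, -118, 0, 0, 0, 0, 0, 0, -120, 0, 0, 0, 0, 0, 0, -120, 0, 0, 0, 0], force=80)

```text
time: 5.65
tool_pos: [434.3, -13.6, 166.0]
tcp_rot: [2.716, -1.578, -0.001]
contact_force: [0.2, -1.0, -4.0]
opening: 22.0
```

```bash
python3 go.py 643.5 -29.5 167 -60.3;python3 w.py w2 434.7 -13.6 120 all
```

```text
pos [434.3 -13.6 166. ] t 5.65 F [ 0.2 -1.  -4. ] open 22.0 j [ 0.35  0.14 -0.55 -0.   -0.88  0.17]
shift [ 117.4 -173.9   -1.2] turn [ 0.04  0.03 -0.02]
[434.3 -13.6 166. ] [475. -81. 294.]
wrist knobtop 3211 [437.2 -16.  185.3] 
wrist handles 119.3 [(658, array([418. ,  17.9, 169.1])), (1857, array([459.7, -52.5, 169.9]))]
wrist top 30916 436.0 -13.6 80.0 140.4
top knobtop 0  
top top 96 396.6 44.1 39.3 139.7
side knobtop 43 [428.2 -11.4 184.4] 
side handles 105.2 [(29, array([413.1,  23.9, 168.5])), (1, array([408.7, -22.6, 166.7]))]
side top 593 433.9 -12.1 81.5 139.0
```

View pics/w2.png

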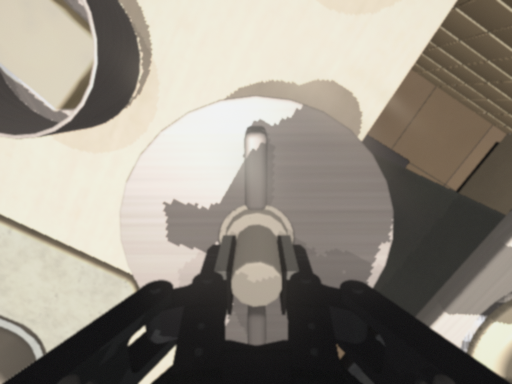

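Request:
step_arm(increments=[3, -15, 0, 0, 0, 0, 0, 6, -35, 0, 0, 0, 0, 0, 10, -55, 0, 0, 0, 0, 0, 14, -68, 0, 0, 0, 0, 0, 17, -75, 0, 0, 0, 0, 0, 17, -75, 0, 0, 0, 0, 0, 17, -75, 0, 0, 0, 0, 0, 17, -75, 0, 0, 0, 0, 0])

```text
time: 6.6
tool_pos: [507.5, 8.6, 166.1]
tcp_rot: [2.716, -1.578, -0.001]
contact_force: [0.4, 0.9, -4.8]
opening: 22.4
```

```bash
python3 - <<'E'
from h import *
s=get_state(); c=calibration("wrist"); im,d=camera("wrist"); P=cloud("wrist",d,c); Q=P[d>0]
t=s["tool_pos"]; print(t)
from scipy.optimize import least_squares
q=Q[(abs(np.hypot(Q[:,0]-643.5,Q[:,1]+30)-66)<9)&(abs(Q[:,2]-79)<5)]
f=least_squares(lambda p:np.hypot(q[:,0]-p[0],q[:,1]-p[1])-66.5,[643,-30],loss="soft_l1"); print("rim",len(q),f.x,f.cost,q[:,2].mean())
a=np.degrees(np.arctan2(q[:,1]+30,q[:,0]-643)); print(np.histogram(a,8,(-180,180))[0])
lz=t[2]-47
q=Q[(np.hypot(*(Q[:,:2]-t[:2]).T)<95)&(abs(Q[:,2]-lz-22)<8)]
(cx,cy),r=cv2.minEnclosingCircle(q[:,:2].astype(np.float32)); print("lid",cx-t[0],cy-t[1],r)
G=np.c_[q[:,:2],np.ones(len(q))]; print("tilt deg",np.degrees(np.linalg.lstsq(G,q[:,2],rcond=None)[0][:2]))
E
python3 go.py 643.5 -30.5 167 -60.3
```

```text
[507.48319411   8.6164136  166.07592185]
rim 2470 [644.13036983 -31.42382045] 1099.9046692493012 78.2113873157224
[380 196   0 114 858 599 323   0]
lid 1.380148174830083 -0.32414103058641963 79.71625518798828
tilt deg [-0.04487321  0.05253913]
pos [507.6   8.6 166.2] t 6.65 F [-0.6 -0.2 -4.9] open 22.3 j [ 0.34  0.26 -0.39 -0.   -0.92  0.18]
shift [101.3 -98.6  -0.8] turn [ 0.04  0.01 -0.01]
```

Request:
step_arm(increments=[10, -10, 0, 0, 0, 0, 0, 30, -28, 0, 0, 0, 0, 0, 55, -52, 0, 0, 0, 0, 0, 78, -76, 0, 0, 0, 0, 0, 95, -92, 0, 0, 0, 0, 0, 101.5, -98, 0, 0, 0, 0, 0, 101.5, -98, 10, 0, 0, 0, 0, 101.5, -98, 22, 0, 0, 0, 0, 101.5, -98, 28, 0, 0, 0, 0, 101.5, -98, 28, 0, 0, 0, 0])

```text
time: 7.65
tool_pos: [641.9, -30.5, 136.5]
tcp_rot: [2.715, -1.576, -0.005]
contact_force: [-0.6, 0.1, -4.2]
opening: 22.1
```

```bash
python3 go.py 643.2 -31 115 -60.3; python3 - <<'E'
from h import *
im,d=camera("side"); cv2.imwrite("pics/s3.png",cv2.resize(im[140:250,190:340,::-1],None,fx=5,fy=5,interpolation=2))
E
```

```text
pos [641.9 -30.5 136.5] t 7.65 F [-0.6  0.1 -4.2] open 22.1 j [ 0.2   0.5  -0.09 -0.   -0.98  0.32]
shift [ 1.1 -1.  21.5] turn [0.22 0.1  0.02]
```

View pics/s3.png

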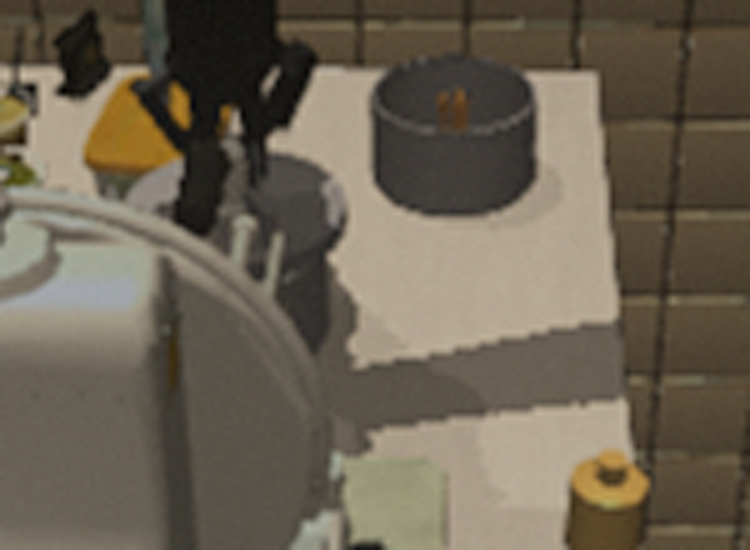

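Request:
step_arm(increments=[1, -1, 4, 0, 0, 0, 0, 1, -1, 8, 0, 0, 0, 0, 1, -1, 11, 0, 0, 0, 0, 1, -1, 14, 0, 0, 0, 0, 1, -1, 16, 0, 0, 0, 0, 1, -1, 18, 0, 0, 0, 0, 1, -1, 18, 0, 0, 0, 0, 1, -1, 18, 0, 0, 0, 0])

```text
time: 8.5
tool_pos: [645.3, -31.1, 120.3]
tcp_rot: [2.717, -1.578, 0.0]
contact_force: [0.6, 0.6, -4.3]
opening: 22.3
```

Request:
step_arm(increments=[0, 0, 1, 0, 0, 0, 0, 0, 0, 2, 0, 0, 0, 0, 0, 0, 3, 0, 0, 0, 0, 0, 0, 4, 0, 0, 0, 0, 0, 0, 4, 0, 0, 0, 0])

```text
time: 9.0
tool_pos: [645.1, -31.1, 116.1]
tcp_rot: [2.716, -1.578, -0.001]
contact_force: [-0.0, -0.4, -3.7]
opening: 22.2
```

Request:
step_arm(increments=[0, 0, 0.5, 0, 0, 0, 0, 0, 0, 1, 0, 0, 0, 0, 0, 0, 1.5, 0, 0, 0, 0, 0, 0, 1.5, 0, 0, 0, 0])

```text
time: 9.4
tool_pos: [645.3, -31.1, 115.2]
tcp_rot: [-2.717, 1.578, -0.0]
contact_force: [-1.1, -0.3, -1.5]
opening: 22.0
```

Contact is beginning; press slightly more.

Request:
step_arm(increments=[0, 0, 0.5, 0, 0, 0, 0, 0, 0, 1, 0, 0, 0, 0, 0, 0, 1, 0, 0, 0, 0, 0, 0, 1, 0, 0, 0, 0])

```text
time: 9.8
tool_pos: [645.3, -31.1, 115.1]
tcp_rot: [-2.717, 1.577, -0.001]
contact_force: [-4.6, 0.3, 6.5]
opening: 21.8
```

Request:
step_arm(increments=[0, 0, -0.7, 0, 0, 0, 0, 0, 0, -0.7, 0, 0, 0, 0.4, 0, 0, -0.7, 0, 0, 0, 0.7, 0, 0, -0.7, 0, 0, 0, 1, 0, 0, -0.7, 0, 0, 0, 1, 0, 0, -0.7, 0, 0, 0, 1, 0, 0, -0.7, 0, 0, 0, 1, 0, 0, -0.7, 0, 0, 0, 1])

```text
time: 10.6
tool_pos: [645.3, -31.1, 114.5]
tcp_rot: [-2.717, 1.578, -0.0]
contact_force: [-0.3, 0.0, -0.0]
opening: 85.3
```

Request:
step_arm(increments=[0, 0, -15, 0, 0, 0, 1, 0, 0, -40, 0, 0, 0, 1, 0, 0, -70, 0, 0, 0, 1, 0, 0, -95, 0, 0, 0, 1, 0, 0, -105, 0, 0, 0, 1, 0, 0, -105, 0, 0, 0, 1, 0, 0, -105, 0, 0, 0, 1])

```text
time: 11.3
tool_pos: [644.4, -31.0, 218.1]
tcp_rot: [2.716, -1.578, -0.003]
contact_force: [-0.4, 0.4, 0.9]
opening: 85.2
```

```bash
python3 w.py w4 644 -31 68 all; python3 go.py 643.2 -31 115 -60.3
```

```text
[644.4 -31.  218.1] [685. -99. 346.]
wrist knobtop 700 [647.5 -32.1 133.1] 
wrist handles 120.0 [(429, array([624.5,   7.4, 118.6])), (584, array([670.7, -72.6, 118.8]))]
wrist top 16146 646.6 -31.4 79.8 89.4
top knobtop 0  
top handles 123.3 [(29, array([618.6,  15.8, 117.8]))]
top top 349 647.8 17.5 56.2 89.7
side knobtop 12 [638.6 -27.4 131.5] 
side handles 111.2 [(11, array([615.1,  19.1, 116.3]))]
side top 283 642.8 -32.7 81.4 88.6
pos [644.5 -31.1 217.6] t 11.45 F [ 0.3 -0.  -0.8] open 85.7 j [ 0.2   0.44  0.02 -0.   -1.16  0.32]
shift [ -0.6   0.7 102.6] turn [ 0.18  0.08 -0.01]
```

View pics/w4.png

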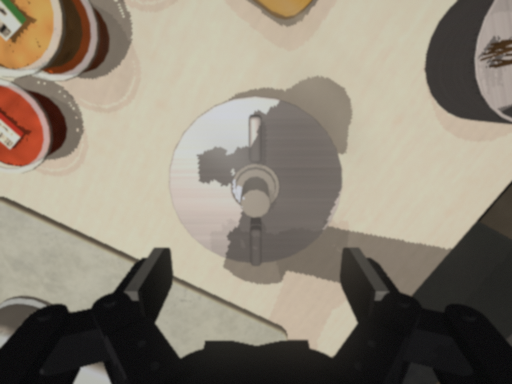

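```bash
python3 go.py 667.2 -69.2 110 -60.1
```

```text
pos [644.5 -31.1 217.6] t 11.45 F [ 0.3 -0.  -0.8] open 85.7 j [ 0.2   0.44  0.02 -0.   -1.16  0.32]
shift [ 44.5  -1.2 107.5] turn [ 0.18  0.08 -0.21]
```

Request:
step_arm(increments=[15, 0, 0, 0, 0, 0, 1, 35, -1, 0, 0, 0, 0, 1, 44.5, -1.2, 10, 0, 0, 0, 1, 44.5, -1.2, 35, 0, 0, 0, 1, 44.5, -1.2, 58, 0, 0, 0, 1, 44.5, -1.2, 70, 0, 0, 0, 1, 44.5, -1.2, 70, 0, 0, 0, 1, 44.5, -1.2, 70, 0, 0, 0, 1, 44.5, -1.2, 70, 0, 0, 0, 1])

```text
time: 12.35
tool_pos: [669.2, -69.1, 151.0]
tcp_rot: [-2.716, 1.577, -0.004]
contact_force: [-0.5, 0.6, 0.4]
opening: 85.3
```

```bash
python3 go.py 667.2 -69.2 110 -60.1; python3 w.py w5 645.2 -31.1 68; python3 - <<'E'
from h import *
s=get_state();T=rot(s["tcp_rot"]);d=np.load("w5.npz")["d"];P=cloud("wrist",d)[d>0]
q=(P-s["tool_pos"])@T; m=(abs(q[:,0])<25)&(abs(q[:,1])<20)&(abs(P[:,2]-118.5)<2.5); q=q[m]; print(len(q),q.mean(0),np.percentile(q,[2,98],0))
E
```

```text
pos [669.2 -69.1 151. ] t 12.35 F [-0.5  0.6  0.4] open 85.3 j [ 0.14  0.54  0.01  0.   -1.04  0.38]
shift [-1.   1.9 41. ] turn [-0.13 -0.08 -0.18]
[669.2 -69.1 151. ] [ 709. -137.  279.]
wrist knobtop 1127 [648.1 -32.9 132.9] 
wrist handles 119.8 [(242, array([630.8,  -2.9, 117.8])), (891, array([671.5, -73.8, 118.7]))]
wrist top 19659 646.6 -31.4 80.0 89.4
841 [ 4.26154271  0.43382417 32.02831311] [[-12.74206194  -4.1288192   30.45352206]
 [ 20.27823199   4.99979697  34.18162328]]
```

View pics/w5.png

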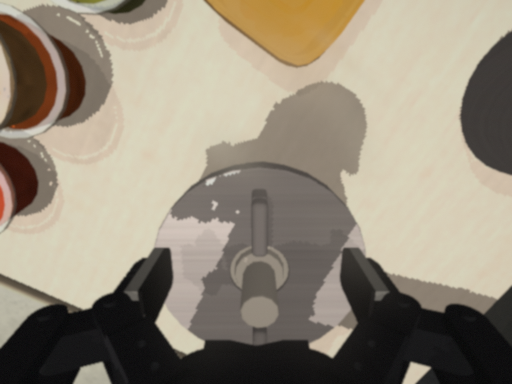

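Request:
step_arm(increments=[0, 0.5, 8, 0, 0, 0, 1, 0, 1.3, 18, 0, 0, 0, 1, 0, 1.3, 28, 0, 0, 0, 1, 0, 1.3, 35, 0, 0, 0, 1, 0, 1.3, 39, 0, 0, 0, 1, 0, 1.3, 41, 0, 0, 0, 1, 0, 1.3, 41, 0, 0, 0, 1])

```text
time: 13.1
tool_pos: [667.2, -69.8, 108.2]
tcp_rot: [2.716, -1.578, -0.0]
contact_force: [-0.1, -0.1, -0.7]
opening: 85.6
```

Request:
step_arm(increments=[0, 0, 0, 0, 0, 0, 0.5, 0, 0, 0, 0, 0, 0, 0.3, 0, 0, 0, 0, 0, 0, 0.25, 0, 0, 0, 0, 0, 0, 0.2, 0, 0, 0, 0, 0, 0, 0.15, 0, 0, 0, 0, 0, 0, 0.1, 0, 0, 0, 0, 0, 0, 0, 0, 0, 0, 0, 0, 0, 0, 0, 0, 0, 0, 0, 0, 0], force=40)

```text
time: 14.0
tool_pos: [667.2, -69.8, 108.8]
tcp_rot: [-2.717, 1.578, -0.0]
contact_force: [-0.4, -0.1, 1.0]
opening: 9.5
```

Request:
step_arm(increments=[0, 0, 0, 0, 0, 0, 0, 0, 0, 0, 0, 0, 0, 0, 0, 0, 0, 0, 0, 0, 0, 0, 0, -2, 0, 0, 0, 0, 0, 0, -5, 0, 0, 0, 0, 0, 0, -8, 0, 0, 0, 0, 0, 0, -8, 0, 0, 0, 0], force=100)

```text
time: 14.7
tool_pos: [667.3, -69.8, 116.7]
tcp_rot: [-2.716, 1.578, -0.0]
contact_force: [-0.2, -1.2, -1.9]
opening: 8.1
```

```bash
cat > chk.py <<'E'
from h import *
import sys
zl=float(sys.argv[1])
s=get_state(); c=calibration("wrist"); im,d=camera("wrist"); P=cloud("wrist",d,c)[d>0]; cv2.imwrite("pics/"+sys.argv[2]+".png",im[:,:,::-1])
print(s["tool_pos"].round(1),s["contact_force"].round(1),s["opening"],s["time"])
r=np.hypot(P[:,0]-645,P[:,1]+31)
q=P[(r<14)&(P[:,2]>129)&(P[:,2]<137)]; print("knobtop",len(q),q.mean(0))
q=P[(r<78)&(r>26)&(abs(P[:,2]-zl)<9)]
k=np.linalg.lstsq(np.c_[q[:,0]-645,q[:,1]+31,np.ones(len(q))],q[:,2],rcond=None)[0]; print("lid top",len(q),k[2],"tilt",np.degrees(k[:2]))
(cx,cy),rr=cv2.minEnclosingCircle(q[:,:2].astype(np.float32));print(cx,cy,rr)
E
python3 chk.py 98 w6
```

```text
[667.3 -69.8 116.7] [-0.2 -1.2 -1.9] 8.113713035975728 14.7
knobtop 236 [652.13570556 -40.50098581 131.40968024]
lid top 15391 97.11603474918574 tilt [ 0.14696761 -0.22051997]
645.5338134765625 -31.82625389099121 77.87290954589844
```

Request:
step_arm(increments=[0, 0, -6, 0, 0, 0, 0, 0, 0, -14, 0, 0, 0, 0, 0, 0, -24, 0, 0, 0, 0, 0, 0, -36, 0, 0, 0, 0, 0, 0, -50, 0, 0, 0, 0, 0, 0, -64, 0, 0, 0, 0, 0, 0, -78, 0, 0, 0, 0, 0, 0, -90, 0, 0, 0, 0, 0, 0, -95, 0, 0, 0, 0, 0, 0, -95, 0, 0, 0, 0])

```text
time: 15.75
tool_pos: [667.5, -69.7, 212.7]
tcp_rot: [-2.716, 1.577, -0.002]
contact_force: [0.9, -0.5, -2.4]
opening: 7.8
```

```bash
python3 chk.py 192 w7; python3 - <<'E'
from h import *
ims=[]
for n in("top","side"):
    im,d=camera(n); P=cloud(n,d)[d>0]
    r=np.hypot(P[:,0]-645,P[:,1]+31)
    for lo,hi in((125,140),(82,95),(178,200)):
        q=P[(r<110)&(P[:,2]>lo)&(P[:,2]<hi)]; print(n,lo,len(q),q.mean(0).round(1) if len(q) else "",q[:,2].std() if len(q) else "")
    ims.append(cv2.resize(im[110:260,180:380,::-1],(400,300)))
ims.append(cv2.resize(cv2.imread("pics/w7.png"),(400,300)))
cv2.imwrite("pics/f8.png",np.vstack([np.hstack(ims[:2]),np.hstack([ims[2],ims[2]*0])]))
E
```

```text
[667.5 -69.7 212.7] [ 0.9 -0.5 -2.4] 7.803250971177832 15.75
knobtop 0 [nan nan nan]
lid top 15303 193.04121790351215 tilt [ 0.22709377 -0.18566453]
645.552490234375 -31.843915939331055 77.78987121582031
top 125 0  
top 82 64 [655.8  27.6  86.2] 2.4481956765613218
top 178 484 [634.6  23.6 191.2] 3.303838549734601
side 125 8 [640.6 -21.  129. ] 2.711405545299221
side 82 221 [614.3 -38.   84.8] 1.8806865589250128
side 178 765 [641.6 -19.4 189.8] 3.1289021872839076chk.py:7: RuntimeWarning: Mean of empty slice.
  q=P[(r<14)&(P[:,2]>129)&(P[:,2]<137)]; print("knobtop",len(q),q.mean(0))
  ret = um.true_divide(
```

View pics/f8.png

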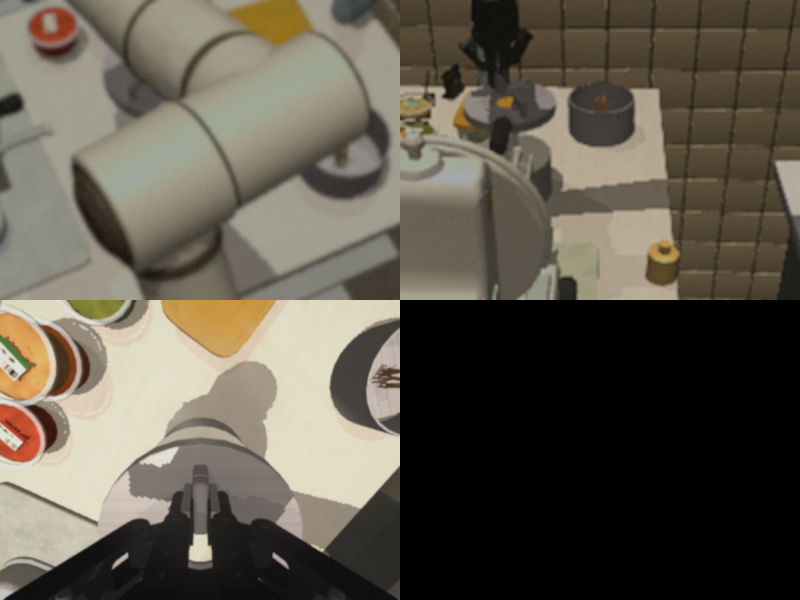

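```bash
python3 - <<'E'
from h import *
im,d=camera("side"); P=cloud("side",d)[d>0]; r=np.hypot(P[:,0]-645,P[:,1]+31)
q=P[(r<66)&(P[:,2]>76)&(P[:,2]<96)]
k=np.linalg.lstsq(np.c_[q[:,0]-645,q[:,1]+31,np.ones(len(q))],q[:,2],rcond=None)[0]; print(len(q),k[2],np.degrees(k[:2]))
q=P[(r<25)&(P[:,2]>95)&(P[:,2]<150)]; print("knob",len(q),q[:,2].max() if len(q) else "")
s=get_state(); print(s["opening"],s["contact_force"]); print(job_done())
E
```

```text
200 85.34614139086295 [0.73120257 0.52504592]
knob 35 132.95189577604344
7.915360136916343 [-0.22482494 -0.27291837 -2.08913657]
the job is handed in; nothing more can be done
None
```

I carried both lids by the knob to the canister with the cheese, at about (644, −31) mm, and lowered them on until the wrist felt contact. I then let go and lifted off only the outer lid by one handle. I handed the job in at about 16 s of the 50 s allowed.

My last checks before handing in:
- **Inner lid:** its plate top was at about 85 mm and its knob top at about 133 mm, where seated values are 86 and 134 mm. The plate fit showed under 1° of tilt. This comes only from the side camera, which saw part of the lid. The wrist and top cameras could no longer see the inner lid's knob.
- **Outer lid:** held with 100 N on the handle and tilted about 0.3°. Its lower edge is at about 175 mm, roughly 40 mm above the knob.
- **Other things:** in the last pictures nothing looked knocked about. I judged this by eye and did not re-measure their positions.
- **Disagreement:** the gripper opening read 1–2 mm less than the true part thickness, 22 mm on the 24 mm knob and about 8 mm on the 10 mm handle. The lid did not slip in the grip.

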